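Test the stone in a ring with a probe tester

TASK

The ring clamped in the tilted ball vise is in for a stone test. Take the stone tester out of the wooden block and first try it on the known stone in the steel test plate, upright and with light pressure for about a second; then put its tip on the middle of the ring's stone, square to the stone's flat top, with the sprung tip pressed in about half-way, and finish like that, still holding the tester in place. Be gentle: never drive the sprung tip hard onto its stop, do not shift the vise or the test plate, and leave the other things on the bench as they are.

Things in the scene. Friction and masses are not known exactly. Their poses are not given: they have to be found in the camera images.
- tester_grip (a point): Centre of the stone tester: flat-sided grey instrument, tip down in one of the block's three sockets (varies). Case 20 (its x) by 24 (y) by 95 mm, 0.1 kg; this point is on its axis, 45 mm below the top, 50 mm above the case's flat underside, 87 mm above the table in the block. z = up its length. Other tools stand 60 mm off along its y; its x sides are free: grip across x.
- probe_tip (a point): Rounded end (radius 1.8 mm) of the tester's thin brass probe, which stands out of a black conical nose (12 mm across, 24 mm long) under the case; it moves with the probe. On the tester's axis, 83 mm below its centre when the probe is out. z points up the tester, towards its top.
- probe (a joint): How far the sprung probe is pushed into the nose, in m: 0 = fully out, 0.006 = on its stop. About 0.8 N starts it and 0.8 N more is needed for each further mm: 3.2 N at half-way (3 mm), 5.6 N at the stop.
- stand: Fixed wooden tool block, 66 (x) by 190 (y) by 57 mm high, origin under its centre, z up. Three alike sockets at y = -60, 0, +60 mm, 22 by 26 mm, 20 mm deep to a ledge 37 mm above the table that carries the tool; a small hole below takes the nose and probe, whose tip is 33 mm below the ledge: lift the tester 60 mm or more straight up to clear.
- test_stone_top (a point): Centre of the flat top of the known stone, a pale round stone with a flat top 14 mm across, in the middle of the test plate, 11 mm above the table. z is up.
- test_plate: Loose steel plate 40 mm (x) by 60 mm (y) by 8 mm, 0.16 kg, lying flat on the table between the block and the vise; origin under its centre, z up.
- ring_stone_top (a point): Centre of the flat top of the stone in the ring: a pale oblong stone, top 15 mm (x) by 11 mm (y), in a brass setting 20.5 by 16.5 mm that stands about 20 mm above the vise's jaws. z points out of the flat top, square to it; it leans 11 to 24 degrees from straight up, roughly towards the robot, some 125 mm above the table.
- vise: Fixed round rubber foot of the ball vise, 100 mm across, 20 mm high, origin under its centre. In it a steel ball (84 mm across, centre 50 mm up) with a 76 mm top plate and two jaws (together 56 by 62 mm) that clamp the ring; these lean together to the foot's -x. Jaw tops are 53 mm, the stone's top 77.5 mm from the ball's centre. Block and vise may stand on either side of the test plate.
- vise_ball (a joint): How far the ball leans, in rad, 0 = level. It is held by stiff friction (4 N m) and must stay as it is.
- torch: Small round aluminium torch, 20 mm across, 25 mm at its head, 76 mm long, standing in a socket of the block (its top 113 mm above the table). Not needed. Origin at its lower end.
- punch: Round steel doming punch, 20 mm across with a 26 mm ball on top, 77 mm long, standing in a socket of the block (its top 114 mm above the table). Not needed. Origin at its lower end.
- tin: Open round aluminium tin, 84 mm across, 28 mm high. Not needed. Origin under its centre.
- tin_lid: Its lid, lying open side up, 86 mm across, 12 mm high. Not needed. Origin under its centre.
- ring_cone: Turned wooden ring cone, 60 mm foot, 82 mm high, a brass band on it. Not needed. Origin under its centre.
- hammer: Small hammer lying down, 210 mm long. Not needed. Origin under its middle.
- glasses: Safety glasses with one wrap-round lens, about 125 mm wide, 150 mm long with their arms, 42 mm high, standing on the lens's edge and the arms' ends. Not needed. Origin under their middle.
Mind the look-alikes: they are no part of the job. Of the things that look like the part that bears tester_grip, take the one that is farthest to the robot's left at the start.

How it is judged (in metres and radians):
On the way, in this order (a step that is already met when the one before it is completed fails the run):
1. the tester is taken up out of its socket (height (world z) of tester_grip above 0.13 m and contact force between tester and the fingers above 1 N and contact force between tester and stand below 0.05 N), for 0.1 s.
2. the tip is held on the known stone of the test plate, upright and with light pressure (contact force between tester and test_plate above 0.5 N and distance between probe_tip and test_stone_top below 0.0075 m and value of joint probe between 0.0007 and 0.0056 m and angle between the z axis of probe_tip and the z axis of test_stone_top, either way round below 0.16 rad and contact force between tester and the fingers above 1 N), for 0.5 s.
At the end, for the whole second after the job is handed in: Held by the fingers, tip on the ring stone's flat top (within 6.5 mm along, 5 mm across), tester within 8 degrees of square to it, sprung tip 1 to 5 mm in, still; fingers off the vise; stone shifted under 6 mm, test plate under 20 mm (x of probe_tip in the frame of ring_stone_top between -0.0065 and 0.0065 m and y of probe_tip in the frame of ring_stone_top between -0.005 and 0.005 m and z of probe_tip in the frame of ring_stone_top between -0.0015 and 0.0015 m and angle between the z axis of probe_tip and the z axis of ring_stone_top, either way round below 0.14 rad and value of joint probe between 0.001 and 0.005 m and contact force between tester and vise between 0.8 and 7 N and contact force between tester and the fingers above 1 N and contact force between vise and the fingers below 0.1 N and height (world z) of tester_grip above 0.15 m and linear speed of tester below 0.02 m/s and distance of ring_stone_top from where it was at the start of the episode below 0.006 m and distance of test_plate from where it was at the start of the episode below 0.02 m); the arm keeps its last pose, push and grip.
It fails at once if the tip is driven hard (over 14 N) onto the ring, the vise or the test plate (contact force between tester and vise above 14 N or contact force between tester and test_plate above 14 N).
It fails at once if the vise is pushed out of its setting (distance of ring_stone_top from where it was at the start of the episode above 0.008 m).
It fails at once if the test plate is pushed away by more than 30 mm (distance of test_plate from where it was at the start of the episode above 0.03 m).
It fails at once if another thing on the bench is moved by more than 30 mm (distance of any of torch, punch, tin, tin_lid, ring_cone, hammer, glasses from where it was at the start of the episode above 0.03 m).
It also fails if it takes over 51 s, if anything falls off the work surface, if the arm or the gripper's body presses on something with over 40 N, if the wrist force passes 120 N, or if a joint passes its speed limit or range.

ROBOT

A 6-joint arm with a two-finger parallel gripper is mounted at the origin on the work surface. World frame = base frame: x ahead of the robot, y to its left, z up, the work surface at z = 0. Lengths are in mm, angles in rad, forces in N, time in s.
With the tool pointing down it reaches from about 275 to 1000 mm from the base axis. Payload 8.4 kg.
Tool frame: the origin (TCP) lies midway between the tips of the shut fingers; the grasp point (between the pads) lies 19 mm behind it; z points along the fingers, y is the direction in which the jaws open and shut (so a half turn about z gives the same grasp; the last joint's range is limited). The gripper opens to 85 mm and grips with 20 to 120 N. Pads are 22 mm wide; open, the fingers measure 114 mm over their backs; the gripper's body (76 mm by 85 mm) begins 54 mm behind the grasp point. The pads swing forward as they close: fully open they stand 13 mm farther back than shut.
Start: joints at [1.322, 0.353, 1.633, -0, 1.155, -0.002], TCP at [152.687, 606.065, 231.281] pointing down, gripper open.
Joint ranges: [-2.63, 2.63], [-0.92, 2.1], [0.06, 2.66], [-1.3, 4.44], [0, 2.69], [-3.02, 3.02]. Speed limits (rad/s): [2.22, 2.22, 2.79, 3.14, 3.14, 3.14].

INTERFACE

Orientations are given as [roll, pitch, yaw] about the fixed x, y, z axes, in that order (R = Rz(yaw) Ry(pitch) Rx(roll)).
In Python, from rig import r gives the robot as it stands.
- The arm moves only by the tool play_rows, never from a script. Its argument "moves" is a list of rows, each a list of 3 entries, a list of its own where there are three numbers: the turn, a rotation vector about the tool's x, y, z in degrees, then the shift along the tool's x, y, z in mm, then the opening, from 0 (shut) to 1 (fully open). A call has 1 to 20 rows; each row is the pose to reach, as a shift and turn from the pose measured when the call began, along the tool's axes at that moment; what a row does not reach only later rows make up. A row lasts 1/10 s, in which the tool goes at most 50 mm and 8.59 degrees, less where a joint would pass 70% of its speed; a pose out of reach is approached as far as the arm can. A call with a gripper value outside its range is refused whole. The fingers move at their own pace and stop on an object; "newtons" is the grip in N (left out, the last holds). Time passes only in rows, so rows that repeat a pose let the fingers close. It gives the time, the measured TCP pose, the force and the opening at its end, in the units of the state.
- r.sense(): the state, without advancing time (a new reading comes with each control period).
- r.grab_frame(name): name is "side" or "top" or "wrist"; returns a dict with "color" (400x640x3 uint8, red, green, blue), "K" (3x3 intrinsics, pixels), "rvec" (rotation vector, rad) and "tvec" (3), from world to camera coordinates, as OpenCV has them; the wrist camera has in their place "T_tool_cam" (4x4, takes a point from camera to tool coordinates, whose origin is the TCP and whose axes are the flange's). Camera axes: x right, y down, z forward; pixel columns grow to the right and rows downward; lengths in mm; the calibration is good to about 2 mm. A picture is of the moment at which its call begins: read the wrist's pose just before it. There is no depth.
- r.sign_off(): hands the job in, once; it reports no verdict.
Trained networks look in a picture, given as the dict that the camera call returned (one of the last four; its "shot" number tells which), for a name from the list of things; names that differ only in an ending like _2 or _b are one class to them, and where a whole thing is asked for, a point or a joint stands for the part that bears it (a point fixed in the world has none). Each returns a list of dicts, best first, with "conf" (0 to 1); they miss things now and then, are a little off and sometimes report something else, mostly with a low value. They report only what shows in the picture. A call takes as long as a camera call. They do not tell look-alikes from the thing itself.
- r.silhouettes(picture, name): "mask" (400x640 bool, what is visible of it) and "location" ([column, row] in pixels, amid what is visible of it).
The state is a dict: "clock": time; "qpos": joint angles; "qvel": joint speeds; "joint_efforts": joint torques, N m; "eef_pos": TCP position; "tcp_rot": TCP orientation; "contact_force": force on the tool from outside, world axes, zero at the start; "wrist_torque": the same for the moment, N m; "opening": opening from 0.0 (shut) to 1.0 (fully open).
Only numpy, scipy, OpenCV 4.12 (cv2) and the standard library are available. Lean on these libraries where they do the work, as an engineer would, in place of code of your own. Each camera call takes 0.05 s, during which the arm holds its last target.

## Working session

There is one attempt and no reset: what is moved stays moved. The work goes in short steps, Python scripts to look and compute and a tool call to move; the robot and the scene stay as the last step left them, time stands still between calls to the robot, and variables do not carry over. Pictures are saved under pics/ and viewed, and the job is handed in when it is done.

Besides the shell and the picture viewer there is one more tool, called after "Emit:" as a command line: name --argument value ..., lists and objects as JSON in quotes. play_rows: Moves the arm, as the interface text tells. Its arguments: {"type":"object","properties":{"moves":{"type":"array"},"newtons":{"type":"number"}},"required":["moves"]}

```bash
ls; mkdir -p pics; cat > h.py <<'E'
import numpy as np, cv2
from rig import r
def save(img,n): cv2.imwrite('pics/'+n,cv2.cvtColor(img,cv2.COLOR_RGB2BGR))
E
python3 - <<'E'
from h import *
import pickle
s=r.sense(); print(s)
d={}
for n in ["side","top","wrist"]:
    f=r.grab_frame(n); save(f["color"],n+"0.png"); d[n]=f
    for nm in ["tester_grip","stand","test_plate","vise","ring_stone_top","test_stone_top"]:
        try:
            for x in r.silhouettes(f,nm)[:4]: print(n,nm,x["conf"],x["location"],x["mask"].sum())
        except Exception as e: print(nm,e)
pickle.dump((s,d),open('f0.pkl','wb'))
print(r.sense()['clock'])
E
```

```text
pics
{'clock': 0.0, 'qpos': array([ 1.32160836e+00,  3.53633512e-01,  1.63410796e+00, -2.93455742e-05,
        1.15523871e+00, -2.40118571e-03]), 'qvel': array([ 3.16973591e-04,  2.13590539e-04, -1.26649391e-03, -3.63179870e-05,
        3.86882058e-04, -5.84861809e-04]), 'joint_efforts': array([-3.22758551e-04, -6.05263138e+01, -3.42056966e+01, -1.47295386e-04,
        9.35414282e-03,  4.38591158e-06]), 'eef_pos': array([152.57385336, 605.60322712, 230.58203808]), 'tcp_rot': array([-3.14020506e+00,  2.34997541e-05,  2.89481776e+00]), 'contact_force': array([-0.12766442, -0.72852962,  0.60073894]), 'wrist_torque': array([ 0.00462709, -0.00801377,  0.00988049]), 'opening': 1.0033209571845572}
side tester_grip 0.81 [398.9, 328.8] 559
side tester_grip 0.76 [354.3, 295.5] 473
side tester_grip 0.61 [369.4, 358.6] 580
side stand 0.89 [337.0, 303.2] 3013
side test_plate 0.8 [265.5, 212.3] 283
side test_plate 0.75 [242.9, 233.5] 830
side vise 0.67 [231.9, 142.4] 1214
side ring_stone_top 0.7 [232.8, 140.4] 907
side test_stone_top 0.67 [266.6, 213.0] 312
top tester_grip 0.58 [444.0, 243.7] 129
top tester_grip 0.56 [436.5, 212.6] 119
top tester_grip 0.49 [405.9, 220.1] 107
top stand 0.64 [376.9, 230.0] 1290
top test_plate 0.66 [286.8, 224.1] 243
top vise 0.94 [206.3, 209.2] 851
top vise 0.51 [221.8, 157.3] 246
top ring_stone_top 0.85 [201.7, 211.7] 652
top ring_stone_top 0.23 [285.8, 225.4] 268
top test_stone_top 0.74 [288.2, 227.0] 221
1.05
```

View pics/side0.png

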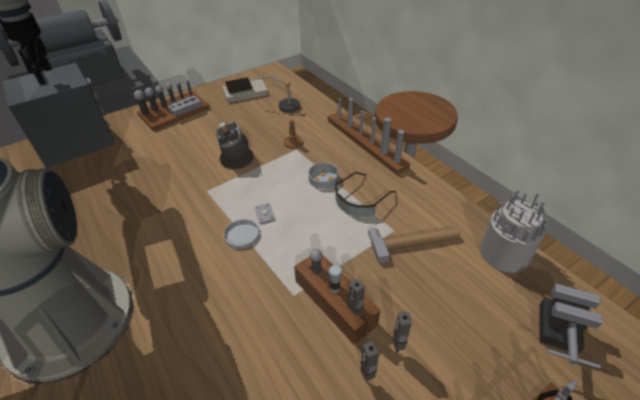

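View pics/top0.png

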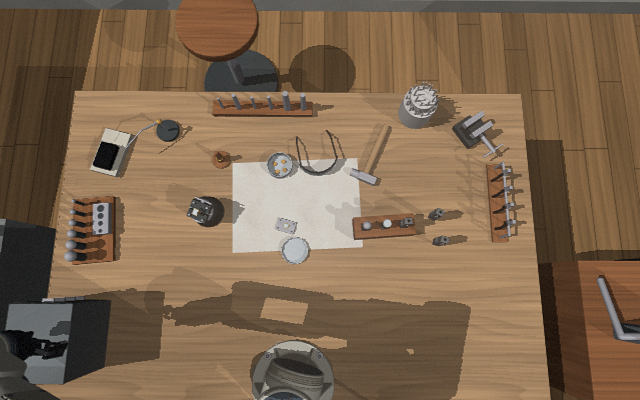

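View pics/wrist0.png

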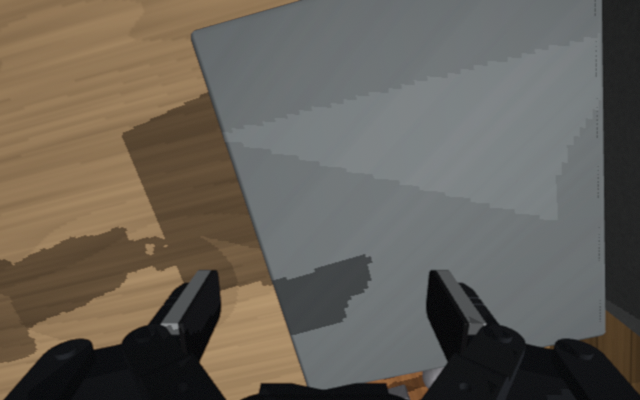

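```bash
cat >> h.py <<'E'
def ray(f,px):
    K=f["K"];R=cv2.Rodrigues(np.array(f["rvec"],float))[0];t=np.array(f["tvec"],float).ravel()
    p=cv2.undistortPoints(np.array([[px]],float),K,None).ravel()
    return -R.T@t, R.T@np.array([p[0],p[1],1.])
def onz(f,px,z):
    o,d=ray(f,px); return o+d*(z-o[2])/d[2]
E
python3 - <<'E'
from h import *
import pickle
s,d=pickle.load(open('f0.pkl','rb'))
t=d['top']; sd=d['side']
print(ray(t,[320,200])[0],ray(sd,[320,200])[0]); print(d['wrist']['T_tool_cam'],d['wrist']['K'])
for nm,px,z in [("tester",[406,221],120),("stand",[376.9,230],40),("plate",[287,225],8),("vise",[203,211],110),("t2",[436.5,212],80),("torch/punch",[387,224],110),("p",[366,226],110)]:
    print(nm,onz(t,px,z).round(0))
for nm,px,z in [("tester",[356,285],125),("plate",[265.5,212.3],8),("vise",[229,130],125),("stand",[337,303],30)]: print('side',nm,onz(sd,px,z).round(0))
a=cv2.resize(t["color"][190:270,330:470],None,fx=5,fy=5,interpolation=cv2.INTER_CUBIC); save(a,"topc.png")
a=cv2.resize(sd["color"][230:390,280:440],None,fx=3.7,fy=3.7,interpolation=cv2.INTER_CUBIC); save(a,"sidec.png")
E
```

```text
[ 303.59366383  -73.53944618 1344.41850293] [ 191.21697766 -663.89142974  762.11220116]
[[-7.63018501e-04 -9.51829201e-01 -3.06627772e-01  7.81284693e+01]
 [ 9.99999216e-01 -4.21877830e-04 -1.17883081e-03  5.41203380e-01]
 [ 9.92686131e-04 -3.06628431e-01  9.51828777e-01 -1.42859894e+02]
 [ 0.00000000e+00  0.00000000e+00  0.00000000e+00  1.00000000e+00]] [[357.04557241   0.         323.14389932]
 [  0.         357.04557241 203.56606992]
 [  0.           0.           1.        ]]
tester [ 479. -337.  120.]
stand [ 462. -261.   40.]
plate [480.  26.   8.]
vise [507. 273. 110.]
t2 [ 514. -441.   80.]
torch/punch [ 471. -282.  110.]
p [ 465. -219.  110.]
side tester [ 481. -336.  125.]
side plate [481.  30.   8.]
side vise [506. 255. 125.]
side stand [ 466. -299.   30.]
```

View pics/sidec.png

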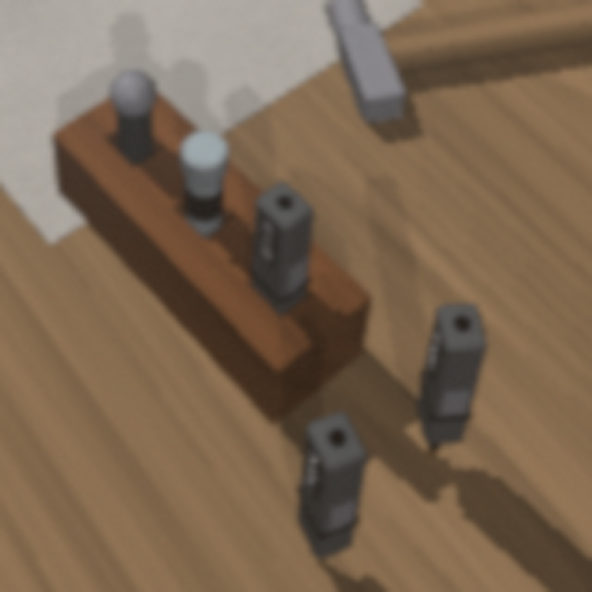

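View pics/topc.png

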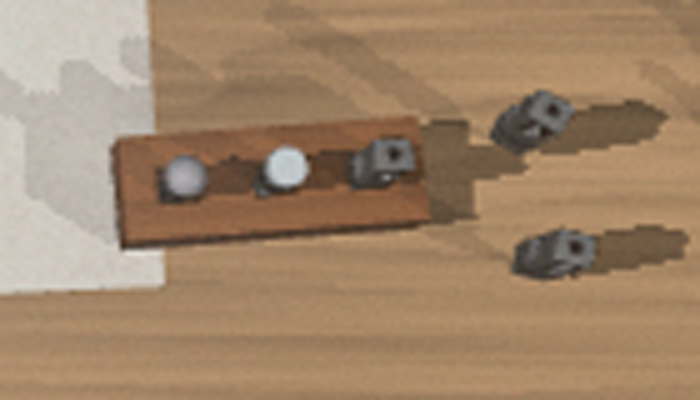

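```bash
cat >> h.py <<'E'
from scipy.spatial.transform import Rotation as Ro
def T(s):
    return Ro.from_euler('xyz',s['tcp_rot']).as_matrix(), np.array(s['eef_pos'])
def rel(pos,R=None,rpy=None):
    R0,p0=T(r.sense())
    if R is None: R=Ro.from_euler('xyz',rpy).as_matrix()
    return Ro.from_matrix(R0.T@R).as_rotvec(degrees=True).round(2), (R0.T@(np.array(pos)-p0)).round(1)
def wcam():
    s=r.sense(); f=r.grab_frame("wrist")
    R0,p0=T(s); C=f["T_tool_cam"]; Rw=R0@C[:3,:3]; o=R0@C[:3,3]+p0
    f["rvec"]=cv2.Rodrigues(Rw.T)[0]; f["tvec"]=-Rw.T@o
    return f
def proj(f,P):
    return cv2.projectPoints(np.array(P,float).reshape(-1,1,3),np.array(f["rvec"],float),np.array(f["tvec"],float),f["K"],None)[0].reshape(-1,2)
def tri(fs,pxs):
    A=np.zeros((3,3));b=np.zeros(3)
    for f,p in zip(fs,pxs):
        o,d=ray(f,p); d=d/np.linalg.norm(d); M=np.eye(3)-np.outer(d,d); A+=M; b+=M@o
    return np.linalg.solve(A,b)
E
python3 -c "
from h import *
print(rel([476,270,267],rpy=[np.pi,0,2.895]))"
```

```text
(array([-0.  , -0.  , -0.01]), array([-395.6, -246.9,  -35.7]))
```

Emit:
play_rows --moves '[[[0,0,0],[-395,-247,-36],1],[[0,0,0],[-395,-247,-36],1],[[0,0,0],[-395,-247,-36],1],[[0,0,0],[-395,-247,-36],1],[[0,0,0],[-395,-247,-36],1],[[0,0,0],[-395,-247,-36],1],[[0,0,0],[-395,-247,-36],1],[[0,0,0],[-395,-247,-36],1],[[0,0,0],[-395,-247,-36],1],[[0,0,0],[-395,-247,-36],1],[[0,0,0],[-395,-247,-36],1],[[0,0,0],[-395,-247,-36],1]]'

```text
clock: 2.25
eef_pos: [475.2, 270.0, 267.2]
tcp_rot: [3.141, -0.0, 2.894]
contact_force: [0.1, 0.4, 0.0]
opening: 0.998
```

```bash
python3 - <<'E'
from h import *
import pickle
f=wcam(); save(f["color"],"w1.png"); pickle.dump(f,open('w1.pkl','wb'))
for nm in ["vise","ring_stone_top"]:
    for x in r.silhouettes(f,nm)[:3]: print(nm,x["conf"],x["location"],x["mask"].sum())
print(r.sense()['clock'],T(r.sense())[1])
E
```

```text
vise 0.9 [348.0, 202.2] 6703
ring_stone_top 0.94 [351.9, 207.3] 5497
2.4 [474.50370325 270.93295028 267.17121242]
```

View pics/w1.png

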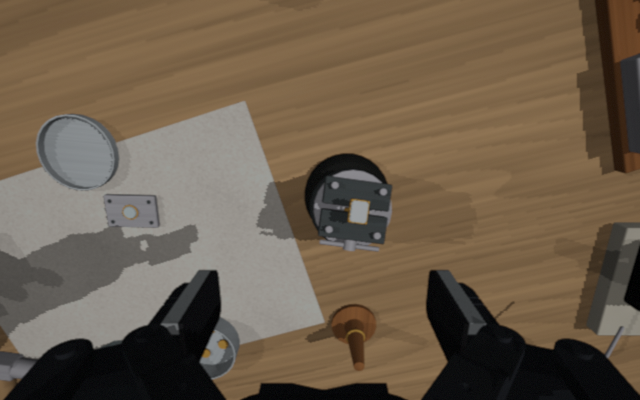

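```bash
python3 - <<'E'
from h import *
import pickle
f=pickle.load(open('w1.pkl','rb'))
a=cv2.resize(f["color"][140:265,280:420],None,fx=5,fy=4.8,interpolation=cv2.INTER_CUBIC); a=cv2.resize(f["color"][140:260,280:420],None,fx=5,fy=5,interpolation=cv2.INTER_CUBIC); save(a,"w1c.png")
print(onz(f,[359,211],125))
E
```

```text
[502.2764137  294.62010693 125.        ]
```

View pics/w1c.png

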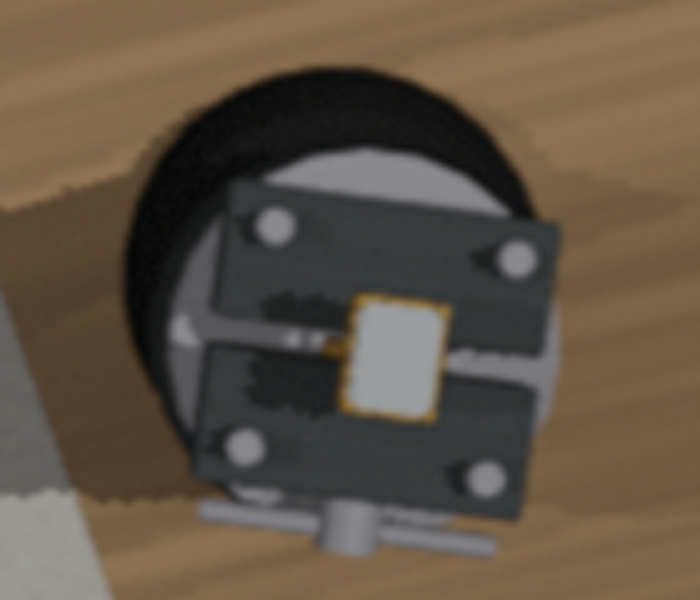

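Emit:
play_rows --moves '[[[0,0,0],[-34,-145,0],1],[[0,0,0],[-34,-145,0],1],[[0,0,0],[-34,-145,0],1],[[0,0,0],[-34,-145,0],1],[[0,0,0],[-34,-145,0],1]]'

```text
clock: 2.9
eef_pos: [472.0, 122.1, 267.3]
tcp_rot: [3.141, -0.0, 2.895]
contact_force: [0.4, 0.4, -0.2]
opening: 1.003
```

```bash
python3 - <<'E'
from h import *
import pickle
f=wcam(); save(f["color"],"w2.png"); pickle.dump(f,open('w2.pkl','wb'))
for nm in ["vise","ring_stone_top","test_plate","test_stone_top"]:
    for x in r.silhouettes(f,nm)[:3]: print(nm,x["conf"],x["location"],x["mask"].sum())
f1=pickle.load(open('w1.pkl','rb'))
print(proj(f,[502,294.6,125]))
E
```

```text
vise 0.95 [491.5, 171.2] 9367
vise 0.38 [100.2, 336.2] 677
ring_stone_top 0.92 [501.4, 176.8] 7191
test_plate 0.61 [250.9, 186.3] 1701
test_stone_top 0.93 [251.2, 182.2] 1775
[[536.77340896 172.23600083]]
```

View pics/w2.png

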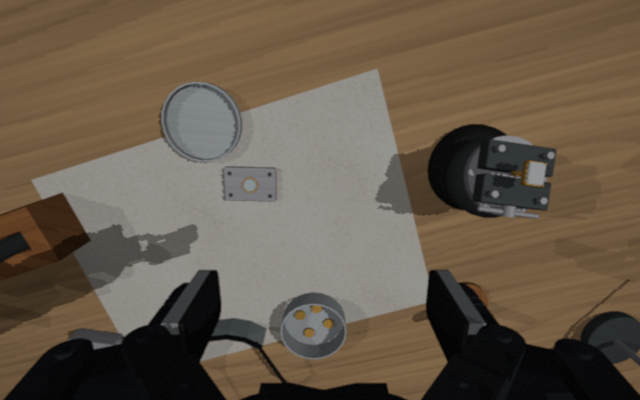

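```bash
python3 - <<'E'
from h import *
import pickle
f=pickle.load(open('w2.pkl','rb'))
a=cv2.resize(f["color"][115:235,420:570],None,fx=5,fy=5,interpolation=cv2.INTER_CUBIC); save(a,"w2c.png")
E
```

```text
(no output)
```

View pics/w2c.png

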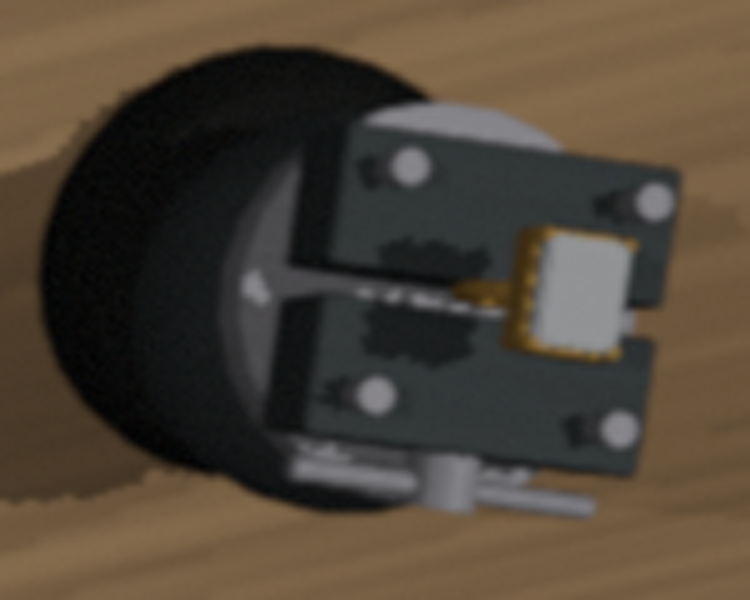

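```bash
cat > fit.py <<'E'
from h import *
import pickle
from scipy.optimize import least_squares
F=[pickle.load(open(n,'rb')) for n in ('w1.pkl','w2.pkl')]
off=[np.array([280,140]),np.array([420,115])]
J=[[(235,180),(560,225),(520,520),(193,480)],[(352,123),(681,170),(636,477),(302,433)]]
S=[(396,359),(584,294)]
FT=[[(125,265),(145,175),(200,110),(270,75),(340,67),(410,75),(470,110),(510,155),(130,310),(150,380)],
 [(42,270),(60,190),(100,120),(180,65),(270,45),(350,55),(60,350),(105,420),(175,465)]]
cv=lambda i,P: (np.array(P,float)+0.)/5+off[i]-0.4
cj=np.array([(-28,-31,53),(-28,31,53),(28,31,53),(28,-31,53)],float)
ph=np.linspace(0,2*np.pi,180)
circ=lambda c,z:np.c_[c[0]+50*np.cos(ph),c[1]+50*np.sin(ph),0*ph+z]
def model(p):
    x,y,psi,th=p[:4]; R=Ro.from_euler('ZY',[psi,-th]).as_matrix(); return R,np.array([x,y,50])
def res(p,useft=1):
    R,c=model(p); o=[]
    for i,f in enumerate(F):
        o+=list((proj(f,cj@R.T+c)-cv(i,J[i])).ravel())
        o+=list(2*(proj(f,R@[0,0,77.5]+c)-cv(i,[S[i]])).ravel())
        hull=cv2.convexHull(np.r_[proj(f,circ(c,0)),proj(f,circ(c,20))].astype(np.float32))
        o+=[useft*cv2.pointPolygonTest(hull,tuple(map(float,q)),True) for q in cv(i,FT[i])]
    return np.array(o)
if __name__=="__main__":
  for u in (1,0.0):
    s=least_squares(res,[525,290,0,.3],args=(u,),loss='soft_l1'); R,c=model(s.x)
    print(s.x.round(3),'lean',np.degrees(s.x[3]).round(1),'stone',(R@[0,0,77.5]+c).round(1),'n',R[:,2].round(3)); print(res(s.x).round(1))
  print('tri',tri(F,[cv(i,[S[i]])[0] for i in (0,1)]))
  print('teststone',onz(F[1],[250,184.5],11), onz(F[0],[130,212],11))
E
python3 fit.py
```

```text
[ 5.22359e+02  2.86702e+02 -3.83000e-01  2.72000e-01] lean 15.6 stone [503.  294.5 124.6] n [-0.249  0.1    0.963]
[-0.9 -0.5  1.3 -0.6  1.   0.8 -0.4  0.4  0.4  0.6  0.7 -0.5 -0.3  0.2
  0.8 -0.1  0.1  0.3  1.9  1.8 -0.3 -0.9  1.8 -0.8  1.1  0.3  0.3  0.1
  0.1 -0.1  0.8  0.5 -0.5  0.1  0.7  0.7  1.6  0.4  1.5]
[ 5.23268e+02  2.86037e+02 -3.91000e-01  2.88000e-01] lean 16.5 stone [502.9 294.4 124.3] n [-0.262  0.108  0.959]
[-0.8 -0.4  1.1 -0.1  0.5  1.3 -0.8  0.4  0.1  0.2  0.9 -0.6 -0.8 -0.5
 -0.1 -1.1 -0.8 -0.6  2.3  2.4 -0.7 -0.8  1.1 -0.1  0.7  0.8  0.   0.1
 -0.5 -0.4  1.2  0.6 -0.8 -0.5 -0.2 -0.3  2.3  1.3  2.4]
tri [502.86168034 294.38158575 124.68767979]
teststone [477.85643408  33.74241137  11.        ] [477.8936599   33.59181844  11.        ]
```

```bash
python3 - <<'E'
from h import *
import pickle
s,d=pickle.load(open('f0.pkl','rb'))
print(onz(d['top'],[409.2,220.8],132))
print(rel([476,-340,235],rpy=[np.pi,0,1.689]))
E
```

```text
[ 478.39075223 -344.03847567  132.        ]
(array([-2.000e-02, -3.000e-02,  6.928e+01]), array([-115.4, -448.8,   32. ]))
```

Emit:
play_rows --moves '[[[0,0,8],[-115,-449,32],1],[[0,0,16],[-115,-449,32],1],[[0,0,24],[-115,-449,32],1],[[0,0,32],[-115,-449,32],1],[[0,0,40],[-115,-449,32],1],[[0,0,48],[-115,-449,32],1],[[0,0,56],[-115,-449,32],1],[[0,0,64],[-115,-449,32],1],[[0,0,69.3],[-115,-449,32],1],[[0,0,69.3],[-115,-449,32],1],[[0,0,69.3],[-115,-449,32],1],[[0,0,69.3],[-115,-449,32],1]]'

```text
clock: 4.35
eef_pos: [475.8, -338.7, 234.6]
tcp_rot: [-3.14, -0.002, 1.69]
contact_force: [0.1, 0.1, -0.2]
opening: 1.0
```

```bash
python3 - <<'E'
from h import *
import pickle
f=wcam(); save(f["color"],"w3.png"); pickle.dump(f,open('w3.pkl','wb'))
for nm in ["tester_grip"]:
    for x in r.silhouettes(f,nm)[:3]: print(nm,x["conf"],x["location"],x["mask"].sum())
print(proj(f,[478,-342,132]))
E
```

```text
tester_grip 0.87 [254.3, 292.7] 1718
tester_grip 0.61 [344.6, 294.1] 2035
tester_grip 0.6 [327.7, 195.5] 1498
[[325.16220007 207.8668637 ]]
```

View pics/w3.png

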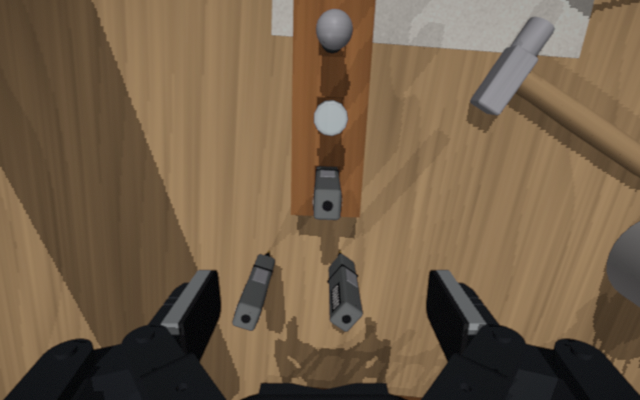

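```bash
python3 - <<'E'
from h import *
import pickle
f=pickle.load(open('w3.pkl','rb'))
a=cv2.resize(f["color"][150:240,270:390],None,fx=6,fy=6,interpolation=cv2.INTER_CUBIC); save(a,"w3c.png")
E
```

```text
(no output)
```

View pics/w3c.png

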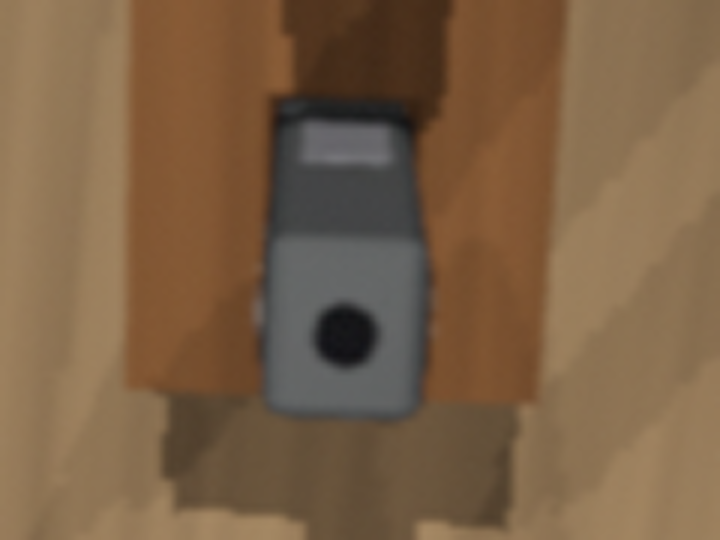

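```bash
python3 - <<'E'
from h import *
import pickle
f=pickle.load(open('w3.pkl','rb'))
P=onz(f,[327.2,204.3],132);print(P)
print(rel([P[0],P[1],72],rpy=[np.pi,0,1.690]))
E
```

```text
[ 479.1361635  -339.12474297  132.        ]
(array([-0.04, -0.05,  0.06]), array([ -1.4,   3.2, 163. ]))
```

Tester in the block at (327,204) is the leftmost of the three (the others, at (254,293) and (345,294), stand free farther right). Descend onto it.

Emit:
play_rows --moves '[[[0,0,0],[-1.5,3,40],1],[[0,0,0],[-1.5,3,80],1],[[0,0,0],[-1.5,3,110],1],[[0,0,0],[-1.5,3,130],1],[[0,0,0],[-1.5,3,150],1],[[0,0,0],[-1.5,3,163],1],[[0,0,0],[-1.5,3,163],1],[[0,0,0],[-1.5,3,163],1]]'

```text
clock: 5.25
eef_pos: [479.4, -338.9, 72.6]
tcp_rot: [-3.141, -0.001, 1.692]
contact_force: [-0.8, 0.5, 0.5]
opening: 0.999
```

```bash
python3 - <<'E'
from h import *
f=wcam(); save(f["color"],"w4.png"); print(r.sense()['contact_force'])
E
```

```text
[-0.28243712  0.090056    0.9903312 ]
```

View pics/w4.png

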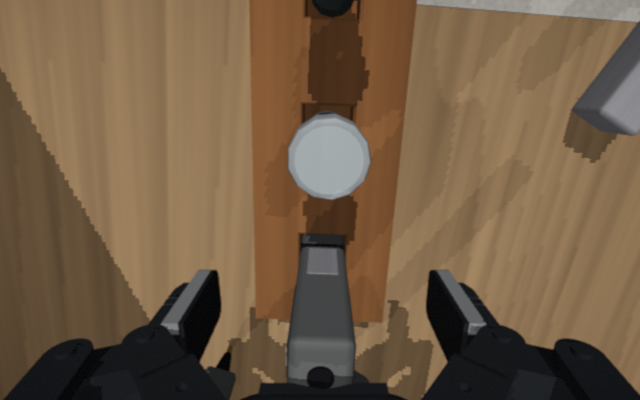

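Emit:
play_rows --moves '[[[0,0,0],[0,0,0],0.3],[[0,0,0],[0,0,0],0.3],[[0,0,0],[0,0,0],0.3],[[0,0,0],[0,0,0],0.1],[[0,0,0],[0,0,0],0.1],[[0,0,0],[0,0,0],0.1],[[0,0,0],[0,0,0],0.1],[[0,0,0],[0,0,0],0],[[0,0,0],[0,0,0],0],[[0,0,0],[0,0,0],0]]' --newtons 50

```text
clock: 6.3
eef_pos: [479.6, -339.3, 73.2]
tcp_rot: [3.141, 0.0, 1.692]
contact_force: [-3.0, 0.4, 5.9]
opening: 0.227
```

Emit:
play_rows --moves '[[[0,0,0],[0,0,-5],0],[[0,0,0],[0,0,-15],0],[[0,0,0],[0,0,-30],0],[[0,0,0],[0,0,-50],0],[[0,0,0],[0,0,-75],0],[[0,0,0],[0,0,-105],0],[[0,0,0],[0,0,-135],0],[[0,0,0],[0,0,-160],0],[[0,0,0],[0,0,-160],0],[[0,0,0],[0,0,-160],0],[[0,0,0],[0,0,-160],0]]'

```text
clock: 7.4
eef_pos: [479.0, -338.9, 232.5]
tcp_rot: [-3.141, -0.001, 1.692]
contact_force: [-0.4, 0.2, -1.2]
opening: 0.225
```

```bash
python3 - <<'E'
from h import *
import pickle
f=wcam(); save(f["color"],"w5.png"); pickle.dump(f,open('w5.pkl','wb'));s=r.sense();print(s['contact_force'],s['wrist_torque'])
R0,p0=T(s); 
for L in (60,68.6,72): print(proj(f,p0+R0@[0,0,L]))
g=r.grab_frame("side"); save(g["color"],"s5.png"); pickle.dump(g,open('s5.pkl','wb'))
print(proj(g,p0+R0@[0,0,68.6]))
print(rel([477.9,33.7,250],rpy=[np.pi,0,1.692]))
E
```

```text
[ 0.14755516  0.25406776 -1.68212115] [-0.00644854  0.02275842  0.03966498]
[[322.16299953 224.21307103]]
[[322.20760937 219.27295778]]
[[322.22436685 217.417227  ]]
[[357.07061295 273.92463965]]
(array([-0.07, -0.08, -0.02]), array([370. ,  43.9, -17.4]))
```

View pics/w5.png

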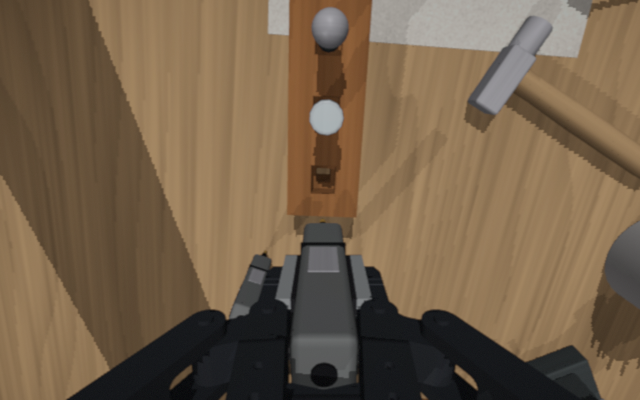

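View pics/s5.png

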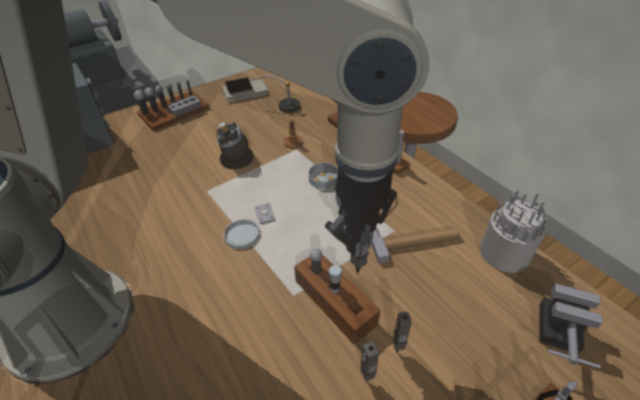

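```bash
python3 - <<'E'
from h import *
import pickle
f=pickle.load(open('w5.pkl','rb'))
a=cv2.resize(f["color"][160:400,240:400],None,fx=2.5,fy=2.5,interpolation=cv2.INTER_CUBIC)
b=cv2.resize(pickle.load(open('s5.pkl','rb'))["color"][220:290,320:390],None,fx=5,fy=5,interpolation=cv2.INTER_CUBIC)
b=cv2.copyMakeBorder(b,0,a.shape[0]-350,0,0,cv2.BORDER_CONSTANT)
save(np.hstack([a,b]),"w5c.png")
E
```

```text
(no output)
```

View pics/w5c.png

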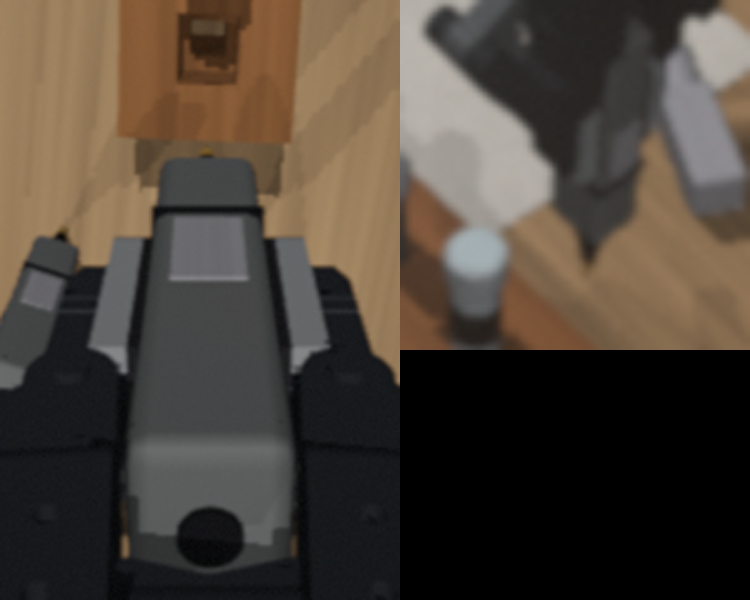

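Emit:
play_rows --moves '[[[0,0,0],[40,4,-17],0],[[0,0,0],[90,10,-17],0],[[0,0,0],[140,17,-17],0],[[0,0,0],[190,23,-17],0],[[0,0,0],[240,29,-17],0],[[0,0,0],[290,35,-17],0],[[0,0,0],[330,40,-17],0],[[0,0,0],[360,43,0],0],[[0,0,0],[370,44,40],0],[[0,0,0],[370,44,80],0],[[0,0,0],[370,44,110],0],[[0,0,0],[370,44,125],0],[[0,0,0],[370,44,125],0],[[0,0,0],[370,44,125],0]]'

```text
clock: 8.9
eef_pos: [477.6, 33.9, 107.4]
tcp_rot: [-3.139, -0.001, 1.692]
contact_force: [0.8, 0.1, -0.6]
opening: 0.23
```

```bash
python3 - <<'E'
from h import *
import pickle
f=wcam(); s=r.sense();print(s['contact_force'],s['qpos'])
R0,p0=T(s); tip=p0+R0@[0,0,68.6]; print(tip,proj(f,tip),proj(f,p0+R0@[0,0,-59.4]),proj(f,[477.9,33.7,11]))
g=r.grab_frame("side"); pickle.dump(g,open('s6.pkl','wb')); print(proj(g,tip),proj(g,[477.9,33.7,11]))
h=r.grab_frame("top"); print(proj(h,tip),proj(h,[477.9,33.7,11]))
a=cv2.resize(f["color"][160:400,240:400],None,fx=2.5,fy=2.5,interpolation=cv2.INTER_CUBIC)
b=cv2.resize(g["color"][160:240,230:310],None,fx=5,fy=5,interpolation=cv2.INTER_CUBIC)
b=cv2.copyMakeBorder(b,0,a.shape[0]-400,0,0,cv2.BORDER_CONSTANT)
save(np.hstack([a,b]),"w6c.png")
E
```

```text
[ 0.46484391 -0.31323831 -0.72728407] [ 6.66610950e-02  2.96765056e-01  2.04535597e+00  1.84012605e-03
  8.00324793e-01 -5.54587083e-02]
[478.20463147  33.97259204  39.45420133] [[323.50013279 219.98003142]] [[322.73075447 375.81060489]] [[323.12678977 206.16919494]]
[[262.54936008 202.98328827]] [[263.76561204 211.04442259]]
[[283.73851833 224.09401137]] [[284.51646493 225.36123524]]
```

View pics/w6c.png

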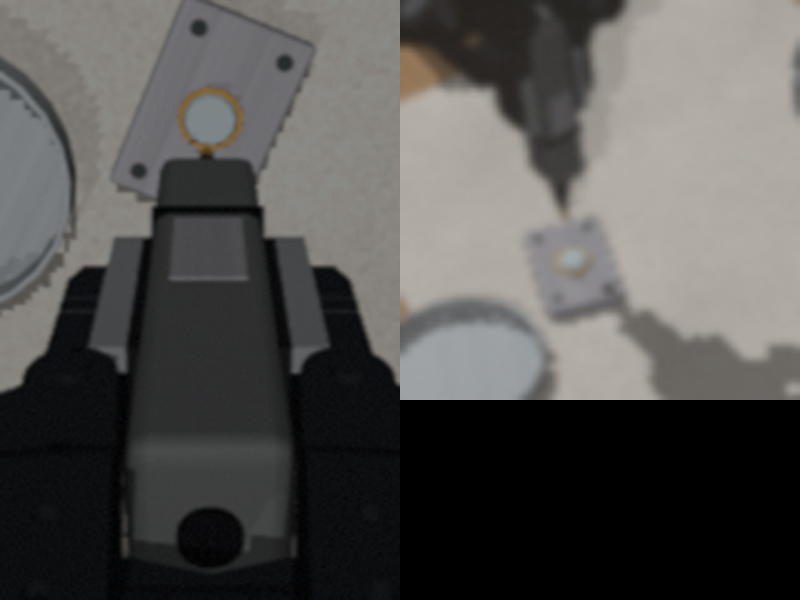

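Emit:
play_rows --moves '[[[0,0,0],[-0.7,0,8],0],[[0,0,0],[-0.7,0,15],0],[[0,0,0],[-0.7,0,20],0],[[0,0,0],[-0.7,0,24],0],[[0,0,0],[-0.7,0,26],0],[[0,0,0],[-0.7,0,28],0],[[0,0,0],[-0.7,0,29],0],[[0,0,0],[-0.7,0,30],0],[[0,0,0],[-0.7,0,30.5],0],[[0,0,0],[-0.7,0,30.5],0]]'

```text
clock: 10.05
eef_pos: [478.8, 33.2, 78.2]
tcp_rot: [3.141, -0.001, 1.692]
contact_force: [-0.7, 0.5, 1.8]
opening: 0.228
```

```bash
python3 - <<'E'
from h import *
import pickle
s=r.sense();print(s['contact_force'])
f=wcam(); print(r.sense()['contact_force'])
R0,p0=T(s); tip=p0+R0@[0,0,68.6]; print(tip,p0)
g=r.grab_frame("side"); print(r.sense()['contact_force'])
a=cv2.resize(f["color"][160:400,240:400],None,fx=2.5,fy=2.5,interpolation=cv2.INTER_CUBIC)
b=cv2.resize(g["color"][160:240,230:310],None,fx=5,fy=5,interpolation=cv2.INTER_CUBIC)
b=cv2.copyMakeBorder(b,0,a.shape[0]-400,0,0,cv2.BORDER_CONSTANT)
save(np.hstack([a,b]),"w7c.png")
E
```

```text
[-0.6764392   0.49111333  1.7570018 ]
[-0.59944021 -0.01783394  1.22379439]
[478.8301877   33.33201833   9.56496963] [478.79174126  33.23993937  78.16489706]
[-0.43393071 -0.52440619  1.28597122]
```

View pics/w7c.png

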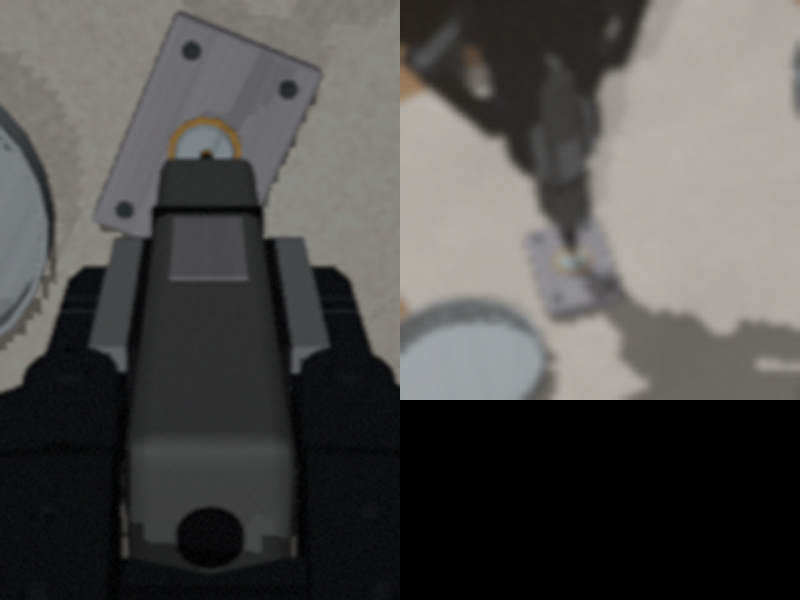

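Emit:
play_rows --moves '[[[0,0,0],[0,0,0.8],0],[[0,0,0],[0,0,0.8],0],[[0,0,0],[0,0,0.8],0],[[0,0,0],[0,0,0.8],0],[[0,0,0],[0,0,0.8],0],[[0,0,0],[0,0,0.8],0],[[0,0,0],[0,0,0.8],0],[[0,0,0],[0,0,0.8],0],[[0,0,0],[0,0,0.8],0],[[0,0,0],[0,0,0.8],0],[[0,0,0],[0,0,0.8],0],[[0,0,0],[0,0,0.8],0]]'

```text
clock: 11.35
eef_pos: [478.8, 33.2, 77.4]
tcp_rot: [3.141, -0.001, 1.692]
contact_force: [-0.4, 0.2, 1.1]
opening: 0.229
```

```bash
python3 - <<'E'
from h import *
n=np.array([-0.256,0.104,0.961]); n/=np.linalg.norm(n)
S=np.array([503,294.4,124.6])
R0,p0=T(r.sense()); print(p0,r.sense()['contact_force'])
# minimal rotation taking tool z to -n
z0=R0[:,2]; v=np.cross(z0,-n); ang=np.arcsin(np.linalg.norm(v)); R=Ro.from_rotvec(v/np.linalg.norm(v)*ang).as_matrix()@R0
np.save('Rt.npy',R)
for d in (40,):
    P=S+n*(68.6+d); print(P,rel(P,R=R))
print(rel([478.8,33.2,170],R=R0))
E
```

```text
[478.81486949  33.24200758  77.38666744] [-0.42765264  0.23448453  1.08402014]
[475.19663443 305.69511726 228.97122778] (array([-13.99,  -7.86,  -0.  ]), array([ 271.1,   29.4, -151.2]))
(array([0., 0., 0.]), array([  0.1,   0. , -92.6]))
```

Emit:
play_rows --moves '[[[0,0,0],[0,0,-5],0],[[0,0,0],[0,0,-20],0],[[0,0,0],[0,0,-50],0],[[0,0,0],[0,0,-90],0],[[0,0,0],[0,0,-130],0],[[0,0,0],[15,2,-160],0],[[-3,-1.7,0],[55,6,-165],0],[[-6,-3.4,0],[100,11,-165],0],[[-9,-5,0],[145,16,-165],0],[[-12,-6.7,0],[190,21,-165],0],[[-14,-7.9,0],[230,25,-160],0],[[-14,-7.9,0],[260,28,-155],0],[[-14,-7.9,0],[271,29.4,-151],0],[[-14,-7.9,0],[271,29.4,-151],0],[[-14,-7.9,0],[271,29.4,-151],0],[[-14,-7.9,0],[271,29.4,-151],0]]'

```text
clock: 12.95
eef_pos: [475.5, 304.0, 228.9]
tcp_rot: [2.895, 0.136, 1.673]
contact_force: [-0.1, 0.6, -0.7]
opening: 0.228
```

```bash
cat > look.py <<'E'
from h import *
import sys,pickle
tag=sys.argv[1]
s=r.sense(); f=wcam()
R0,p0=T(s); tip=p0+R0@[0,0,68.6]
n=np.array([-0.256,0.104,0.961]); n/=np.linalg.norm(n); S=np.array([503,294.4,124.6])
print('force',s['contact_force'],'along n',s['contact_force']@n)
print('tip-S',tip-S,'gap n',(tip-S)@n,'lat tool',R0.T@(S-tip),'ang',np.degrees(np.arccos(-R0[:,2]@n)))
print('wrist tip',proj(f,tip),'stone',proj(f,S))
g=r.grab_frame("side"); print('side tip',proj(g,tip),'stone',proj(g,S), g["shot"])
t=r.grab_frame("top"); pickle.dump((s,f,g,t),open(tag+'.pkl','wb'))
a=cv2.resize(f["color"][160:400,240:400],None,fx=2.5,fy=2.5,interpolation=cv2.INTER_CUBIC)
b=cv2.resize(g["color"][80:160,190:270],None,fx=5,fy=5,interpolation=cv2.INTER_CUBIC)
b=cv2.copyMakeBorder(b,0,a.shape[0]-400,0,0,cv2.BORDER_CONSTANT)
save(np.hstack([a,b]),tag+".png"); print(s['clock'],s['qpos'])
E
python3 look.py w8
```

```text
force [-0.12782797  0.55855354 -0.66269848] along n -0.5460743856151834
tip-S [-9.965842    2.39229241 38.4298881 ] gap n 39.73369959824732 lat tool [ 1.83106312e+00 -2.23589305e-02  3.97308958e+01] ang 0.08975371324984271
wrist tip [[322.24931554 219.53149044]] stone [[322.40574384 198.2552213 ]]
side tip [[215.53305222 112.67120813]] stone [[221.86738712 123.84783674]] 16
12.95 [ 0.71730653  0.20038273  1.88073255 -0.30837404  0.95555226  0.76396659]
```

View pics/w8.png

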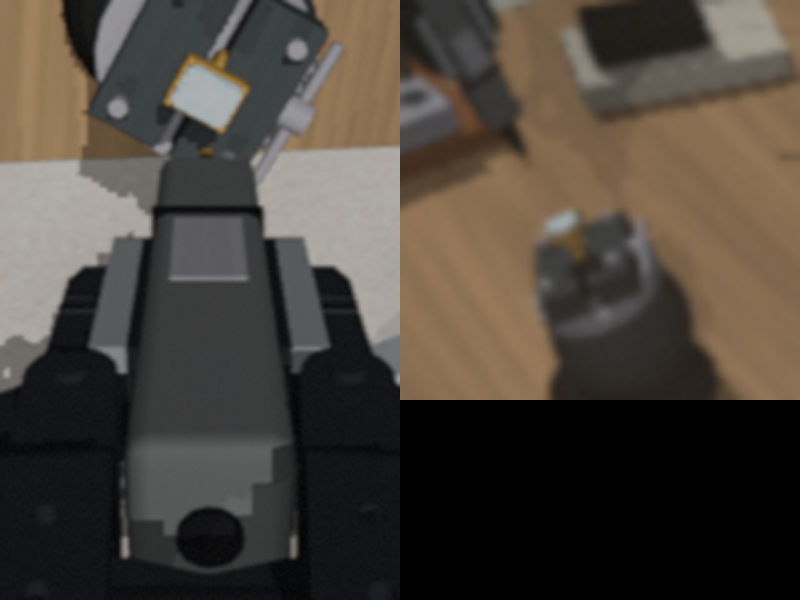

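```bash
python3 - <<'E'
from h import *
import pickle, fit
s,f,g,t=pickle.load(open('w8.pkl','rb'))
for p in ([522.4,286.7,-.383,.272],[523.3,286,-.391,.288],[521.4,287.4,-.383,.256],[525,285,-.39,.32]):
    R,c=fit.model(p); im=f["color"].copy()
    print(((proj(f,np.r_[fit.cj,[[0,0,77.5]]]@R.T+c)-[240,160])*2.5).round(0).tolist(),((proj(g,np.r_[fit.cj,[[0,0,77.5]]]@R.T+c)-[190,80])*5+[400,0]).round(0).tolist())
E
```

```text
[[85.0, 113.0], [175.0, -55.0], [331.0, 31.0], [235.0, 189.0], [206.0, 95.0]] [[535.0, 302.0], [531.0, 240.0], [621.0, 205.0], [629.0, 266.0], [559.0, 219.0]]
[[85.0, 113.0], [176.0, -55.0], [332.0, 32.0], [234.0, 191.0], [206.0, 95.0]] [[535.0, 303.0], [532.0, 241.0], [622.0, 205.0], [628.0, 266.0], [559.0, 220.0]]
[[84.0, 113.0], [174.0, -56.0], [331.0, 29.0], [235.0, 188.0], [207.0, 95.0]] [[534.0, 301.0], [530.0, 239.0], [621.0, 205.0], [628.0, 266.0], [559.0, 218.0]]
[[86.0, 112.0], [176.0, -54.0], [332.0, 34.0], [234.0, 192.0], [203.0, 95.0]] [[537.0, 305.0], [534.0, 243.0], [622.0, 205.0], [629.0, 266.0], [559.0, 221.0]]
```

Emit:
play_rows --moves '[[[0,0,0],[1,0,8],0],[[0,0,0],[1.5,0,16],0],[[0,0,0],[1.5,0,23],0],[[0,0,0],[1.5,0,29],0],[[0,0,0],[1.5,0,32],0],[[0,0,0],[1.5,0,34],0],[[0,0,0],[1.5,0,34],0],[[0,0,0],[1.5,0,34],0]]'

```text
clock: 13.9
eef_pos: [484.2, 302.5, 196.4]
tcp_rot: [2.894, 0.135, 1.673]
contact_force: [0.2, 0.0, -1.1]
opening: 0.229
```

```bash
python3 look.py w9
```

```text
force [ 0.1652567   0.02620841 -1.09782016] along n -1.0946547271399365
tip-S [-1.15079762  0.92181103  5.90651705] gap n 6.0670206867405 lat tool [-0.23048129 -0.44724251  6.06694873] ang 0.061263387617718136
wrist tip [[322.24914943 219.53204635]] stone [[321.5918404 216.5805562]]
side tip [[220.95754885 122.03081486]] stone [[221.86738712 123.84783674]] 19
13.9 [ 0.70394238  0.2474014   1.901561   -0.32309808  0.88648108  0.77697495]
```

View pics/w9.png

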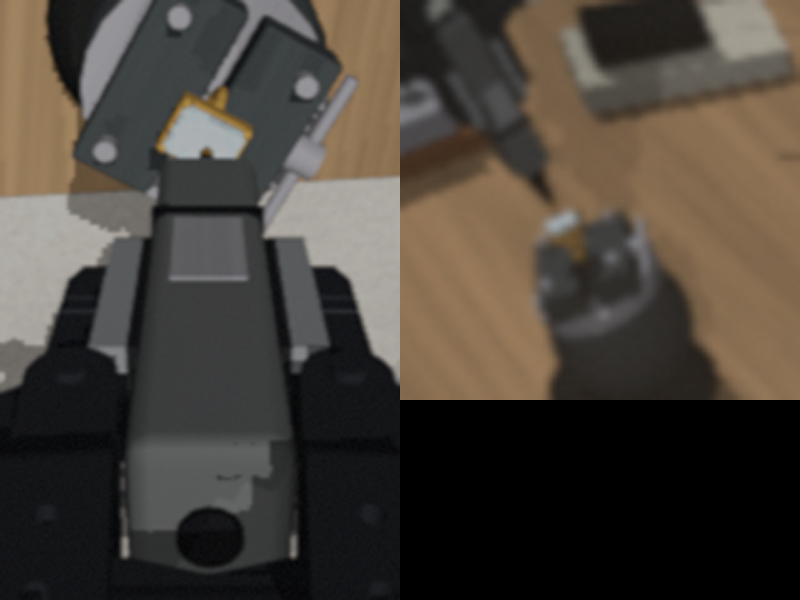

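Emit:
play_rows --moves '[[[0,0,0],[0,0,2],0],[[0,0,0],[0,0,4],0],[[0,0,0],[0,0,5],0],[[0,0,0],[0,0,6],0],[[0,0,0],[0,0,7],0],[[0,0,0],[0,0,8],0],[[0,0,0],[0,0,8],0],[[0,0,0],[0,0,8],0]]'

```text
clock: 14.85
eef_pos: [486.3, 301.7, 188.9]
tcp_rot: [2.894, 0.135, 1.673]
contact_force: [-0.7, -0.8, 0.7]
opening: 0.229
```

```bash
python3 look.py w10; python3 -c "
from h import *
print(r.sense()['contact_force'])"
```

```text
force [-0.71656648 -0.78663552  0.73133468] along n 0.8044946379563871
tip-S [ 0.90065858  0.11407821 -1.57871545] gap n -1.7359602476233542 lat tool [-0.23363822 -0.49768735 -1.73616321] ang 0.06200082864478484
wrist tip [[322.24911682 219.53219878]] stone [[321.44577949 220.85300604]]
side tip [[222.25123493 124.20160913]] stone [[221.86738712 123.84783674]] 22
14.85 [ 0.7002112   0.25832468  1.90629478 -0.32689927  0.87047146  0.77980195]
[-1.28600065  0.62770233  0.88617377]
```

View pics/w10.png

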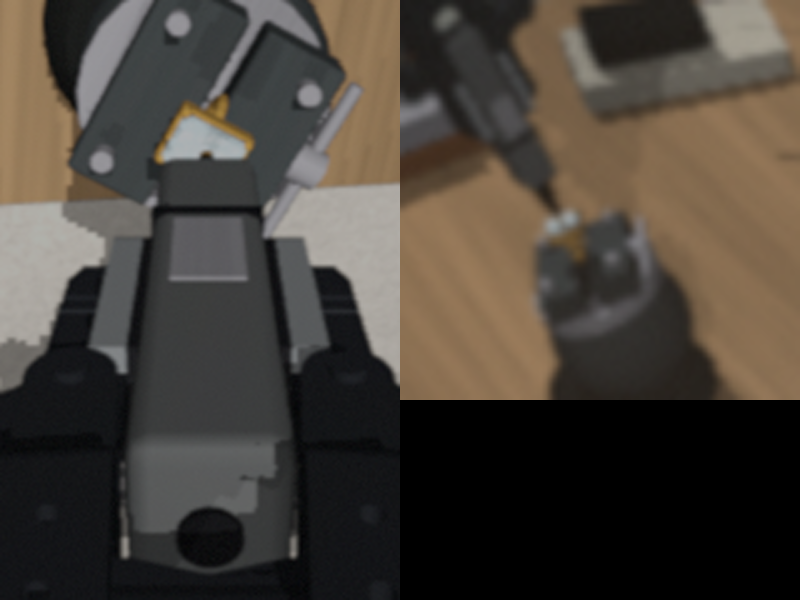

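Emit:
play_rows --moves '[[[0,0,0],[0,0,0.7],0],[[0,0,0],[0,0,1.3],0],[[0,0,0],[0,0,1.3],0],[[0,0,0],[0,0,1.3],0],[[0,0,0],[0,0,1.3],0],[[0,0,0],[0,0,1.3],0]]'

```text
clock: 15.6
eef_pos: [486.6, 301.6, 187.7]
tcp_rot: [2.894, 0.135, 1.673]
contact_force: [-1.1, 0.6, 2.1]
opening: 0.229
```

```bash
python3 look.py w11; python3 - <<'E'
from h import *
n=np.array([-0.256,0.104,0.961]);v=[]
for i in range(12):
    r.grab_frame("wrist"); v.append(r.sense()['contact_force']@n)
print(np.mean(v),np.std(v))
E
```

```text
force [-1.09871639  0.56634158  2.11482883] along n 2.372672092483421
tip-S [ 1.25994478 -0.00843033 -2.79801288] gap n -3.012504293249514 lat tool [-0.24027439 -0.53084815 -3.0127855 ] ang 0.06396767786011745
wrist tip [[322.24909815 219.53221981]] stone [[321.38100498 221.58830556]]
side tip [[222.46773666 124.54878899]] stone [[221.86738712 123.84783674]] 25
15.6 [ 0.69959557  0.26012447  1.90705383 -0.32757071  0.86779108  0.78021816]
2.3205713136114436 0.4752730211530927
```

View pics/w11.png

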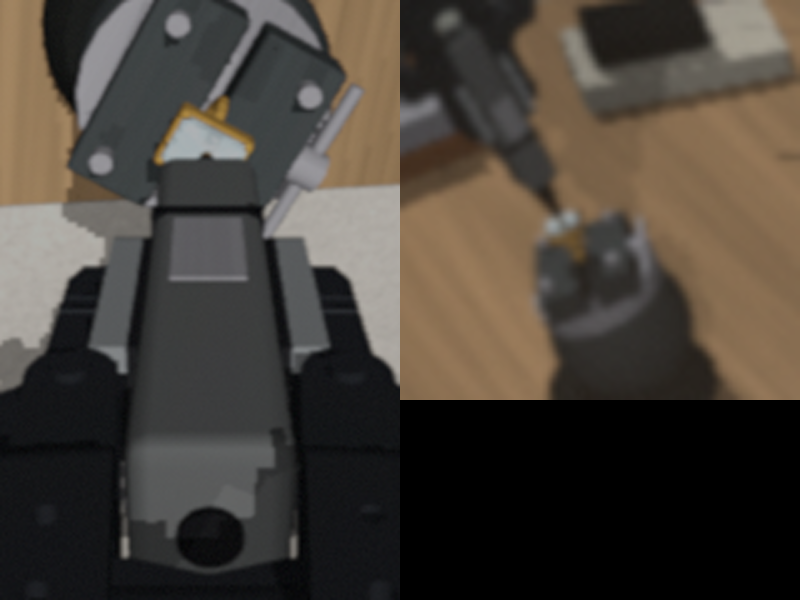

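```bash
python3 -c "
from h import *
print(r.sign_off()); print(r.sense()['clock'])"
```

```text
the job is handed in; nothing more can be done
None
the job is handed in; nothing more can be done
```

I took the tester out of the block, tried it on the known stone, and handed the job in at about 16.5 s. The tip was resting on the ring's stone and the gripper was still holding the tester. No verdict was reported, so the results below are my own measurements.

- **Which tester:** I took the one standing in the block, which was the leftmost of the three look-alikes. The other two stood free on the bench farther right.
- **Known stone:** I held the tester upright on it for about 2 s. The probe was about 2 mm in by position, with a force of about 2–2.5 N.
- **Ring stone:** My camera fit put the vise's lean at about 16°.
    - **Aim:** the tester is within 0.1° of that fitted direction, and I trust the fit itself to about 1°. The tip is about 0.6 mm from the fitted centre, and the wrist picture agrees.
    - **Pressure:** the probe is about 3.0 mm in by position. The averaged force of about 3.3 N, after allowing for the tester's weight, gives about 3.1 mm.

No check failed. The largest disagreement was a 1–2 pixel offset (about 1 mm) at the test stone. Single force readings scattered by about 0.5 N, so I averaged twelve for the final check. In the last pictures the vise is where my fit put it. I did not measure the plate or the other things on the bench again after the moves.

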